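# Set two breakfast trays

### The arm

A 6-joint arm with a two-finger parallel gripper is mounted at the origin on the work surface. World frame = base frame: x ahead of the robot, y to its left, z up, the work surface at z = 0. Lengths are in mm, angles in degrees, forces in N, time in s.
With the tool pointing down it reaches from about 200 to 875 mm from the base axis. Payload 3.4 kg.
Tool frame: the origin (TCP) lies on the centre line of the jaws, within the pads' length; the fingertips stand 11 mm ahead of it and the grasp point (between the pads) lies 8 mm behind it; z points along the fingers, y is the line along which they close (so a half turn about z gives the same grasp; the last joint's range is limited). The gripper opens to 94 mm and grips with 3 to 60 N. Pads are 16 mm wide; open, the fingers measure 119 mm over their backs; the gripper's body (75 mm by 177 mm) begins 78 mm behind the grasp point.
Start: joints at [-70.703, 15.808, 86.224, -0, 77.962, -6.933], TCP at [254.141, -515.826, 216.493] pointing down, gripper open.
Joint ranges: [-165.64, 165.64], [-43.16, 119.46], [12.63, 154.43], [-67.54, 247.53], [6.08, 155.33], [-154.97, 154.97]. Speed limits (degrees/s): [147.25, 147.25, 180, 180, 180, 180].

### API

Orientations are given as [roll, pitch, yaw] about the fixed x, y, z axes, in that order (R = Rz(yaw) Ry(pitch) Rx(roll)).
In Python, from cell import env, vision gives the robot as it stands.
- The arm moves only by the shell command python3 -m pendant 'ROWS'. ROWS is JSON, a list of rows, each a list of 3 entries, a list of its own where there are three numbers: the turn, a rotation vector about the tool's x, y, z in degrees, then the shift along the tool's x, y, z in m, then the opening, from -1 (shut) to 1 (fully open). In form: [[[wx, wy, wz], [dx, dy, dz], grip], ...]. A call has 1 to 20 rows; each row is the pose to reach, as a shift and turn from the pose commanded when the call began, along the tool's axes at that moment; what a row does not reach only later rows make up. A row lasts 1/12 s, in which the tool goes at most 41.7 mm and 7.16 degrees, less where a joint would pass 70% of its speed; a pose out of reach is approached as far as the arm can. A call with a gripper value outside its range is refused whole. The fingers move at their own pace and stop on an object; the grip force is fixed at half the most. Time passes only in rows, so rows that repeat a pose let the fingers close. It gives the time, the measured TCP pose, the force, the opening and the grip force at its end, in the units of the state.
- env.read_state(): the state, without advancing time (a new reading comes with each control period).
- vision.get_image(name): name is "scene" or "side" or "wrist"; returns the picture (384x512x3 uint8, red, green, blue); there is no depth.
- vision.camera_info(name): a dict with "K" (3x3 intrinsics, pixels), "k1" (the pictures are not rectified: a ray, as slopes to the right and down, at radius r is drawn at 1 + k1 r^2 times it, then the intrinsics apply), "origin" and "orientation" of the camera in the world; the wrist camera has in their place "T_tool_cam" (4x4, takes a point from camera to tool coordinates, whose origin is the TCP and whose axes are the flange's). Camera axes: x right, y down, z forward; pixel columns grow to the right and rows downward; lengths in mm; the calibration is good to about 2 mm. A picture is of the moment at which its call begins: read the wrist's pose just before it. camera_info takes no time and is no camera call.
- env.close_job(): hands the job in; it is judged then, once.
The state is a dict: "time_s": time; "q": joint angles; "joint_vel": joint speeds; "joint_torque": joint torques, N m; "eef_pos": TCP position; "eef_rot": TCP orientation; "ft_force": force on the tool from outside, world axes, zero at the start; "ft_torque": the same for the moment, N m; "width": finger opening in mm; "grip_force": force on a finger pad.
Only numpy, scipy, OpenCV 4.12 (cv2) and the standard library are available. Lean on these libraries where they do the work, as an engineer would, in place of code of your own. Each camera call takes 0.05 s, during which the arm holds its last target. There are 200 camera calls.

### The job

Set the two wooden breakfast trays from what stands on the counter: on the long tray an egg cup, the pepper mill and the jam jar, on the short tray the other egg cup and the salt shaker. Stand each thing upright, fully down in a well of its own (any well of its tray will do), and leave the ramekin, the beaker and the egg timer standing where they are.

Things in the scene. Friction and masses are not known exactly. Their poses are not given: they have to be found in the camera images.
- egg_cup_a: One of two identical white ceramic egg cups (either serves on either tray): goblet 64 mm high, foot 44 mm in diameter, stem 18 mm, open bowl whose outside is an upright cylinder 48 mm in diameter from 37 to 64 mm height (wall 4 mm). About 80 g. Origin: centre of the underside, z up; round, yaw means nothing. Starts upright on the counter.
- egg_cup_b: One of two identical white ceramic egg cups (either serves on either tray): goblet 64 mm high, foot 44 mm in diameter, stem 18 mm, open bowl whose outside is an upright cylinder 48 mm in diameter from 37 to 64 mm height (wall 4 mm). About 80 g. Origin: centre of the underside, z up; round, yaw means nothing. Starts upright on the counter.
- salt_shaker: Salt shaker: white ceramic cylinder with a domed steel top with small holes; 43 mm in diameter (sides upright up to 70 mm height), 81 mm high in all. About 140 g. Origin: centre of the underside, z up; round, yaw means nothing. Starts upright on the counter.
- pepper_mill: Pepper mill of dark turned wood, the tallest thing here, 121 mm: foot 52 mm in diameter, narrow waist, 44 mm shoulder up to 81 mm height, then a cylindrical head 42 mm in diameter from 85 to 110 mm height (a good grip), small steel button on top. About 200 g. Origin: centre of the underside, z up; round, yaw means nothing. Starts upright on the counter.
- jam_jar: Jam jar: amber glass jar with a paper label and a steel screw lid, 56 mm in diameter, 70 mm high. About 250 g. Origin: centre of the underside, z up; round, yaw means nothing. Starts upright on the counter.
- ramekin: Bystander: white ceramic ramekin, a shallow open bowl 70 mm across the rim, 38 mm high. Loose, but stays where it is: not to be used or moved. Origin: centre of its underside.
- beaker: Bystander: open steel beaker, 62 mm across the rim, 88 mm high. Loose, but stays where it is: not to be used or moved. Origin: centre of its underside.
- egg_timer: Bystander: low round egg timer, black base 64 mm in diameter, white dial with a bar grip, 46 mm high. Loose, but stays where it is: not to be used or moved. Origin: centre of its underside. (Unlisted fixed kitchenware up to 0.23 m high stands only along the counter's sides, beyond 0.45 m left and right, and its far edge, beyond 0.68 m ahead.)
- long_tray: Long serving tray: fixed board of light wood, 14 mm thick, 96 mm (its x) by 280 mm (its y), with three round wells in a row along its y axis, centres at y = -90, 0 and +90 mm, x = 0. Each well is 72 mm in diameter, 6 mm deep, cork-lined: its floor is 8 mm above the tray's underside. Origin: centre of the underside, at counter height. Yaw within 0.25 rad of zero (x away from the robot).
- short_tray: Short serving tray: fixed board of light wood, 14 mm thick, 96 mm (its x) by 190 mm (its y), with two round wells in a row along its y axis, centres at y = -45 and +45 mm, x = 0. Each well is 72 mm in diameter, 6 mm deep, cork-lined: its floor is 8 mm above the tray's underside. Origin: centre of the underside, at counter height. Yaw within 0.25 rad of zero (x away from the robot).
Things that resemble listed ones, but are neither listed nor needed, are in the scene too. What is shaped like the egg_cup_a but purple is not meant.

How it is judged:
By the outcome, as a careful person would: the job done as asked, in the order asked, and still so for the second after the job is handed in, with the robot touching nothing.
It also fails if it takes over 125 s, if anything falls off the work surface, if the arm or the gripper's body presses on something with over 40 N, if the wrist force passes 120 N, or if a joint passes its speed limit or range.

## Working session

There is one attempt and no reset: what is moved stays moved. The work goes in short steps, Python scripts to look and compute and a shell command to move; the robot and the scene stay as the last step left them, time stands still between calls to the robot, and variables do not carry over. Pictures are saved under pics/ and viewed, at most 14 in all, crops included, and the job is handed in when it is done.

```bash
ls; mkdir -p pics
python3 - <<'E'
from cell import env, vision
import cv2, numpy as np
s=env.read_state(); print({k:np.round(v,2).tolist() for k,v in s.items()})
ims=[]
for n in ["scene","side","wrist"]:
    im=vision.get_image(n); cv2.imwrite(f"pics/{n}0.png",im[:,:,::-1]); 
    c=vision.camera_info(n); print(n,{k:np.round(v,4).tolist() for k,v in c.items()})
for n in ["scene","side"]:
    im=cv2.imread(f"pics/{n}0.png"); cv2.imwrite(f"pics/{n}0b.png",cv2.resize(im,(800,600),interpolation=cv2.INTER_CUBIC))
E
```

```text
pics
{'time_s': 0.0, 'q': [-70.7, 15.85, 86.29, -0.0, 77.96, -6.94], 'joint_vel': [0.07, -0.08, -0.07, -0.08, 0.09, -0.01], 'joint_torque': [-0.0, -40.46, -23.72, 0.07, 0.03, -0.0], 'eef_pos': [253.93, -515.28, 215.61], 'eef_rot': [-179.9, -0.01, 26.23], 'ft_force': [1.47, 0.05, 0.38], 'ft_torque': [0.05, 0.0, 0.07], 'grip_force': 0.0, 'width': 93.99}
scene {'K': [[472.9298, 0.0, 251.2481], [0.0, 472.9298, 189.0249], [0.0, 0.0, 1.0]], 'k1': -0.1881, 'origin': [1389.4591, 668.3118, 1123.1498], 'orientation': [-133.908, 0.6226, 125.0385]}
side {'K': [[412.7851, 0.0, 255.8671], [0.0, 412.7851, 186.4017], [0.0, 0.0, 1.0]], 'k1': 0.0483, 'origin': [89.5941, 807.8807, 539.4996], 'orientation': [-119.5236, 1.2065, -154.107]}
wrist {'K': [[303.8597, 0.0, 255.4089], [0.0, 303.8597, 200.3827], [0.0, 0.0, 1.0]], 'k1': -0.0212, 'T_tool_cam': [[-0.0003, -0.9738, -0.2275, 64.9113], [1.0, -0.0003, 0.0003, 0.4428], [-0.0004, -0.2275, 0.9738, -168.1014], [0.0, 0.0, 0.0, 1.0]]}
```

View pics/scene0b.png

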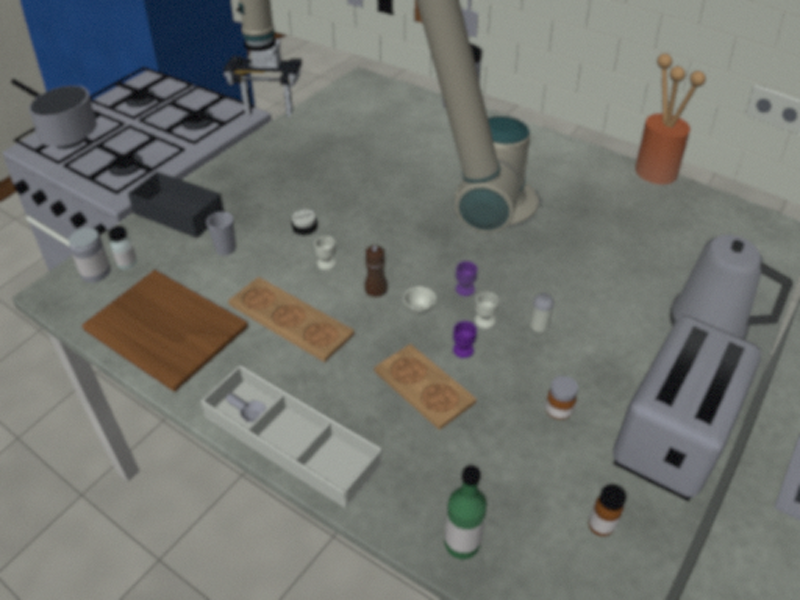

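View pics/side0b.png

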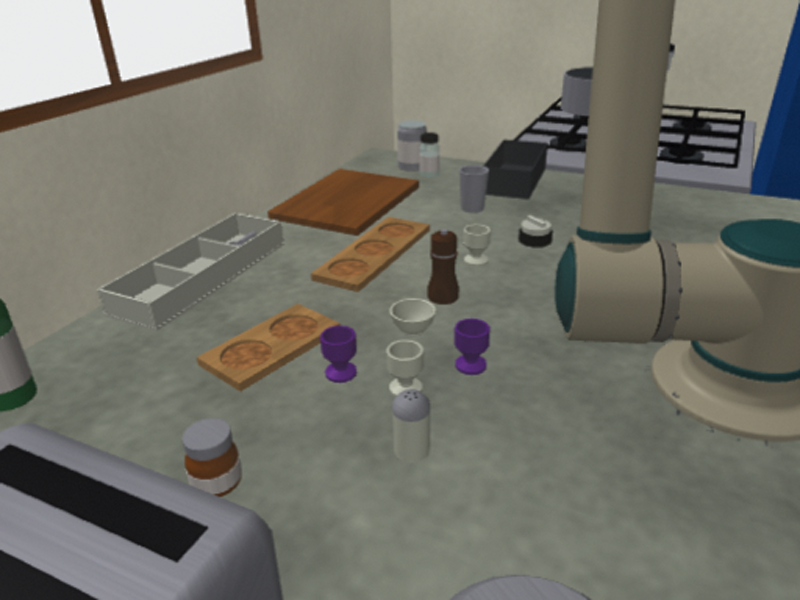

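The scene view (800x600) shows the long tray at (290,318) and the short tray at (425,385). The white cups are at (325,252) and (486,310), pepper at (375,270), salt at (541,313), jam with its steel lid at (561,397). Purple cups at (466,278) and (464,339) are decoys. The side view agrees.

```bash
cat > h.py <<'E'
from cell import env, vision
import cv2, numpy as np
from scipy.spatial.transform import Rotation as Ro
def rpy(e): return Ro.from_euler('xyz',e,degrees=True).as_matrix()
def cam(n,s=None):
    c=vision.camera_info(n); K=np.array(c["K"]); d=np.array([c["k1"],0,0,0.])
    if n=="wrist":
        s=s or env.read_state(); T=np.array(c["T_tool_cam"]); Rt=rpy(s["eef_rot"])
        return K,d,Rt@T[:3,3]+np.array(s["eef_pos"]),Rt@T[:3,:3]
    return K,d,np.array(c["origin"]),rpy(c["orientation"])
def plane(C,uv,z):
    K,d,o,R=C; p=cv2.undistortPoints(np.array(uv,float).reshape(-1,1,2),K,d)[:,0]
    v=np.c_[p,np.ones(len(p))]@R.T
    return (o+v*((z-o[2])/v[:,2])[:,None])[:,:2]
def proj(C,X):
    K,d,o,R=C; r,_=cv2.Rodrigues(R.T); return cv2.projectPoints(np.array(X,float).reshape(-1,1,3),r,-R.T@o,K,d)[0][:,0]
def delta(t,s=None):
    s=s or env.read_state(); return np.round(rpy(s["eef_rot"]).T@(np.array(t)-s["eef_pos"])/1000,4)
E
python3 - <<'E'
from h import *
f=512/800
A={"cupL top":((326,240),(477,230),64),"cupR top":((486,297),(406,348),64),"pepper top":((376,247),(445,234),119),"salt mid":((541,313),(411,425),40),
"jam lid":((563,383),(207,432),70),"ramekin":((420,296),(412,306),36),"beaker rim":((223,217),(474,170),88),"timer":((304,217),(537,226),35),"purp1":((466,267),(472,327),64),"purp2":((464,327),(339,335),64),
"longtray":((291,315),(374,252),14),"shorttray":((425,384),(272,344),14)}
for k,(a,b,z) in A.items():
    print(k,*[plane(cam(n),np.array(p)*f,z).round()[0].tolist() for n,p in(("scene",a),("side",b))])
E
```

```text
cupL top [433.0, -200.0] [436.0, -198.0]
cupR top [390.0, 189.0] [393.0, 188.0]
pepper top [441.0, -53.0] [436.0, -48.0]
salt mid [344.0, 297.0] [336.0, 294.0]
jam lid [513.0, 424.0] [516.0, 425.0]
ramekin [440.0, 59.0] [451.0, 46.0]
beaker rim [523.0, -432.0] [529.0, -434.0]
timer [369.0, -322.0] [359.0, -322.0]
purp1 [334.0, 107.0] [333.0, 106.0]
purp2 [489.0, 196.0] [488.0, 197.0]
longtray [624.0, -146.0] [613.0, -136.0]
shorttray [619.0, 190.0] [607.0, 193.0]
```

```bash
python3 -m pendant '[[[0,0,-63.77],[0.44,-0.381,-0.204],1],[[0,0,-63.77],[0.44,-0.381,-0.204],1],[[0,0,-63.77],[0.44,-0.381,-0.204],1],[[0,0,-63.77],[0.44,-0.381,-0.204],1],[[0,0,-63.77],[0.44,-0.381,-0.204],1],[[0,0,-63.77],[0.44,-0.381,-0.204],1],[[0,0,-63.77],[0.44,-0.381,-0.204],1],[[0,0,-63.77],[0.44,-0.381,-0.204],1],[[0,0,-63.77],[0.44,-0.381,-0.204],1],[[0,0,-63.77],[0.44,-0.381,-0.204],1],[[0,0,-63.77],[0.44,-0.381,-0.204],1],[[0,0,-63.77],[0.44,-0.381,-0.204],1],[[0,0,-63.77],[0.44,-0.381,-0.204],1],[[0,0,-63.77],[0.44,-0.381,-0.204],1],[[0,0,-63.77],[0.44,-0.381,-0.204],1],[[0,0,-63.77],[0.44,-0.381,-0.204],1],[[0,0,-63.77],[0.44,-0.381,-0.204],1],[[0,0,-63.77],[0.44,-0.381,-0.204],1],[[0,0,-63.77],[0.44,-0.381,-0.204],1],[[0,0,-63.77],[0.44,-0.381,-0.204],1]]'
python3 - <<'E'
from h import *
import pickle
s=env.read_state(); print(s["eef_pos"],s["eef_rot"]); C=cam("wrist",s)
im=vision.get_image("wrist")[:,:,::-1].copy(); cv2.imwrite("pics/w1.png",im); pickle.dump(C,open("C1.pkl","wb"))
cv2.imwrite("pics/w1b.png",cv2.resize(im,(800,600),interpolation=cv2.INTER_CUBIC))
P=[(434,-199,64),(391,189,64),(438,-50,121),(342,296,80),(514,424,70),(618,-141,14),(613,191,14)]
for p,u in zip(P,proj(C,P)): print(p,(u*1.5625).round())
E
```

```text
time_s: 1.82
eef_pos: [479.8, 19.2, 419.9]
eef_rot: [-179.9, 0.0, 89.9]
ft_force: [0.2, -0.4, -0.5]
width: 94.1
grip_force: 0.0
[479.77090664  19.1652995  419.9412825 ] [-1.79929199e+02  2.22017858e-02  8.98702775e+01]
(434, -199, 64) [362. 442.]
(391, 189, 64) [313.  98.]
(438, -50, 121) [359. 337.]
(342, 296, 80) [254. -25.]
(514, 424, 70) [ 436. -175.]
(618, -141, 14) [507. 381.]
(613, 191, 14) [517. 105.]
```

View pics/w1b.png

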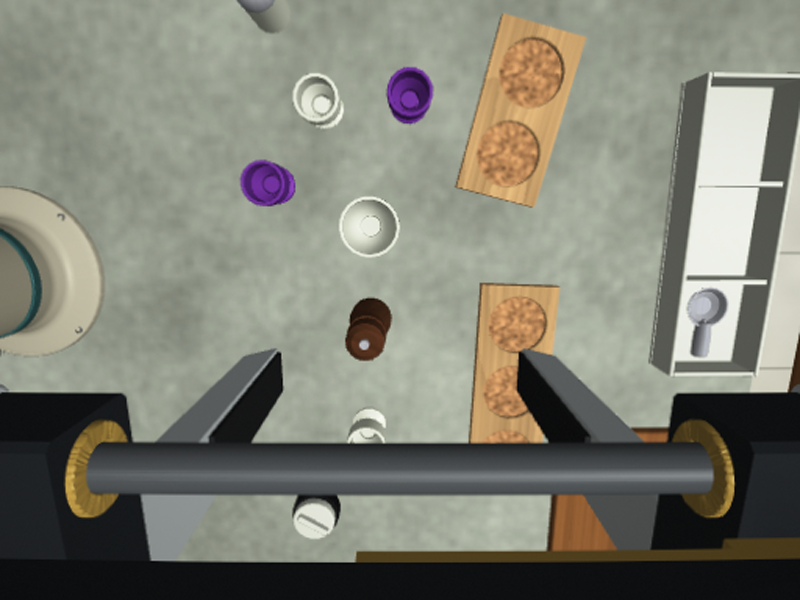

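The wrist view from above shows the short-tray wells at (531,73) and (508,153) and the first two long-tray wells at (517,324) and (507,390). The pepper button is at (364,345) and the right cup's rim is centred at (316,98).

Run:
```python
from h import *
import pickle
C=pickle.load(open("C1.pkl","rb")); f=.64
P=lambda uv,z: plane(C,np.array(uv)*f,z).round(1)
print("short wells",P([(531,73),(508,153)],14).tolist(), "corners",P([(502,13),(586,38),(532,207),(457,187)],14).tolist())
print("long wells",P([(517,324),(507,390)],14).tolist(),"corners",P([(480,284),(559,287),(470,443)],14).tolist())
print("pepper",P([(364,345)],121),"cupR",P([(316,98)],64),"ramekin",P([(369,226)],38),"timer",P([(315,518)],44),"purp",P([(410,93),(266,183)],64).tolist())
# toaster/bottle edges from scene view
S=cam("scene"); Q=lambda uv,z: plane(S,np.array(uv)*f,z).round().tolist()
print("toaster base",Q([(617,462),(690,493)],0),"kettle",Q([(678,310)],0),"jar2",Q([(603,532)],0),"bottle",Q([(462,550)],0),"box",Q([(378,455),(345,498),(205,410)],30))
im=cv2.imread("pics/w1.png"); h=cv2.cvtColor(im,cv2.COLOR_BGR2HSV)
for (u,v) in [(531,73),(508,153),(517,324),(545,50),(530,300)]: print(h[int(v*f)-2:int(v*f)+3,int(u*f)-2:int(u*f)+3].mean((0,1)).round())
```

```text
short wells [[626.9, 224.7], [605.0, 139.1]] corners [[591.9, 285.4], [685.8, 260.8], [636.4, 78.1], [547.0, 101.0]]
long wells [[626.2, -64.8], [618.1, -152.9]] corners [[578.0, -14.1], [675.4, -18.0], [572.7, -228.1]]
pepper [[442.9 -58.9]] cupR [[393.9 188.9]] ramekin [[444.8  57.4]] timer [[ 367.5 -320.2]] purp [[490.7, 193.4], [337.0, 104.4]]
toaster base [[568.0, 574.0], [557.0, 714.0]] kettle [[125.0, 533.0]] jar2 [[712.0, 612.0]] bottle [[871.0, 429.0]] box [[812.0, 217.0], [914.0, 223.0], [918.0, -106.0]]
[ 15. 134. 204.]
[ 15. 134. 204.]
[ 15. 133. 208.]
[ 14. 137. 177.]
[ 15. 131. 177.]
```

```bash
cat >> h.py <<'E'
def look(name,pts,view=False):
    s=env.read_state(); C=cam("wrist",s); im=vision.get_image("wrist")[:,:,::-1].copy(); cv2.imwrite(f"pics/{name}.png",im)
    import pickle; pickle.dump(C,open(name+".pkl","wb"))
    print("tcp",np.round(s["eef_pos"],1),np.round(s["eef_rot"],2),"exp px(800)",(proj(C,pts)*1.5625).round().tolist())
    cv2.imwrite(f"pics/{name}b.png",cv2.resize(im,(800,600),interpolation=cv2.INTER_CUBIC)); return C,im
E
python3 -m pendant '[[[0,0,0],[-0.218,-0.046,0.26],0.6],[[0,0,0],[-0.218,-0.046,0.26],0.6],[[0,0,0],[-0.218,-0.046,0.26],0.6],[[0,0,0],[-0.218,-0.046,0.26],0.6],[[0,0,0],[-0.218,-0.046,0.26],0.6],[[0,0,0],[-0.218,-0.046,0.26],0.6],[[0,0,0],[-0.218,-0.046,0.26],0.6],[[0,0,0],[-0.218,-0.046,0.26],0.6],[[0,0,0],[-0.218,-0.046,0.26],0.6],[[0,0,0],[-0.218,-0.046,0.26],0.6],[[0,0,0],[-0.218,-0.046,0.26],0.6],[[0,0,0],[-0.218,-0.046,0.26],0.6]]'
python3 - <<'E'
from h import *
look("w2",[(434,-199,64),(442,-56,121),(609,-244,14),(618,-154,14)])
E
```

```text
time_s: 2.87
eef_pos: [435.5, -197.5, 162.1]
eef_rot: [179.8, 0.1, 90.0]
ft_force: [0.8, -0.3, -0.2]
width: 75.0
grip_force: 0.0
tcp [ 435.5 -197.5  162.1] [1.7985e+02 5.0000e-02 8.9990e+01] exp px(800) [[397.0, 320.0], [416.0, 4.0], [644.0, 364.0], [674.0, 236.0]]
```

View pics/w2b.png

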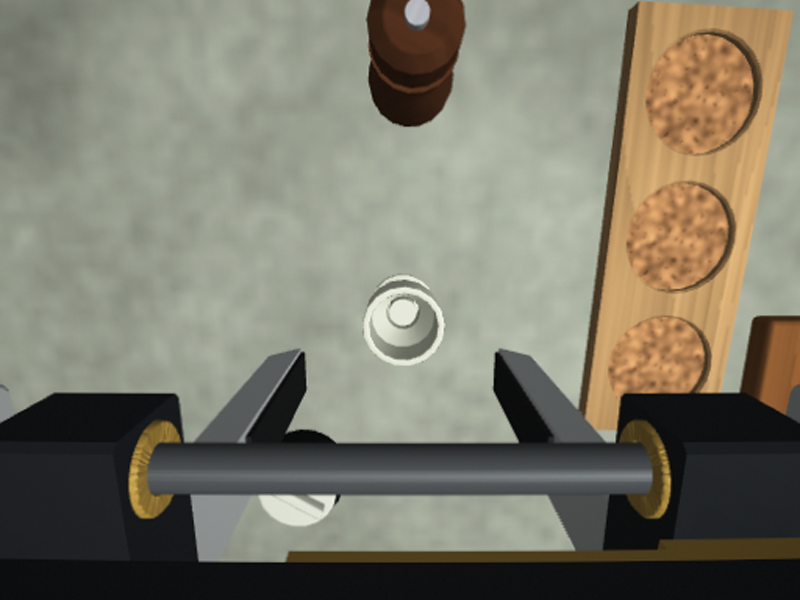

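The cup rim is centred at (404,326). The long-tray well rims are at (703,92), (681,236) and (660,367), and the pepper button is at (417,12).

Run:
```python
from h import *
import pickle
C=pickle.load(open("w2.pkl","rb")); f=.64
P=lambda uv,z: plane(C,np.array(uv)*f,z).round(1).tolist()
print(P([(404,326)],64),P([(703,92),(681,236),(660,367)],14),P([(417,12)],121),env.read_state()["eef_pos"])
```

```text
[[438.3, -202.7]] [[625.6, -65.0], [623.1, -154.3], [620.5, -246.2]] [[442.4, -58.9]] [ 435.6956703  -197.37894423  162.29260802]
```

```bash
python3 -m pendant '[[[0,0,0],[-0.005,0.0025,0.04],0.6],[[0,0,0],[-0.005,0.0025,0.08],0.6],[[0,0,0],[-0.005,0.0025,0.118],0.6],[[0,0,0],[-0.005,0.0025,0.118],0.6],[[0,0,0],[-0.005,0.0025,0.118],0.6],[[0,0,0],[-0.005,0.0025,0.118],0.6],[[0,0,0],[-0.005,0.0025,0.118],0.6]]'
python3 -m pendant '[[[0,0,0],[0,0,0],-1],[[0,0,0],[0,0,0],-1],[[0,0,0],[0,0,0],-1],[[0,0,0],[0,0,0],-1],[[0,0,0],[0,0,0],-1],[[0,0,0],[0,0,0],-1],[[0,0,0],[0,0,0],-1],[[0,0,0],[0,0,0],-1]]'
```

```text
time_s: 3.5
eef_pos: [439.3, -203.6, 45.2]
eef_rot: [179.7, 0.2, 90.0]
ft_force: [-0.6, -0.1, -0.3]
width: 75.3
grip_force: 0.0
time_s: 4.17
eef_pos: [437.3, -202.8, 42.8]
eef_rot: [180.0, 0.0, 90.0]
ft_force: [0.2, -0.1, 5.4]
width: 45.5
grip_force: 30.0
```

```bash
python3 -m pendant '[[[0,0,0],[0,0,-0.04],-1],[[0,0,0],[0,0,-0.08],-1],[[0,0,0],[0,0,-0.1],-1],[[0,0,0],[-0.0425,0.182,-0.1],-1],[[0,0,0],[-0.0425,0.182,-0.1],-1],[[0,0,0],[-0.0425,0.182,-0.1],-1],[[0,0,0],[-0.0425,0.182,-0.1],-1],[[0,0,0],[-0.0425,0.182,-0.1],-1],[[0,0,0],[-0.0425,0.182,-0.1],-1],[[0,0,0],[-0.0425,0.182,-0.1],-1],[[0,0,0],[-0.0425,0.182,-0.1],-1],[[0,0,0],[-0.0425,0.182,-0.1],-1]]'
python3 - <<'E'
from h import *
s=env.read_state(); p=s["eef_pos"]
look("w3",[(p[0],p[1],p[2]+20-8),(620,-245,14),(622.5,-155,14)])
print(s["width"],s["ft_force"])
E
```

```text
time_s: 5.17
eef_pos: [617.1, -244.5, 142.2]
eef_rot: [-179.9, -0.0, 90.0]
ft_force: [-0.1, -0.8, -1.0]
width: 45.5
grip_force: 30.0
tcp [ 617.1 -244.5  142.2] [-1.7988e+02 -4.0000e-02  8.9980e+01] exp px(800) [[400.0, 392.0], [405.0, 307.0], [409.0, 160.0]]
45.539991802853685 [-0.11348211 -0.83332769 -0.98465369]
```

View pics/w3b.png

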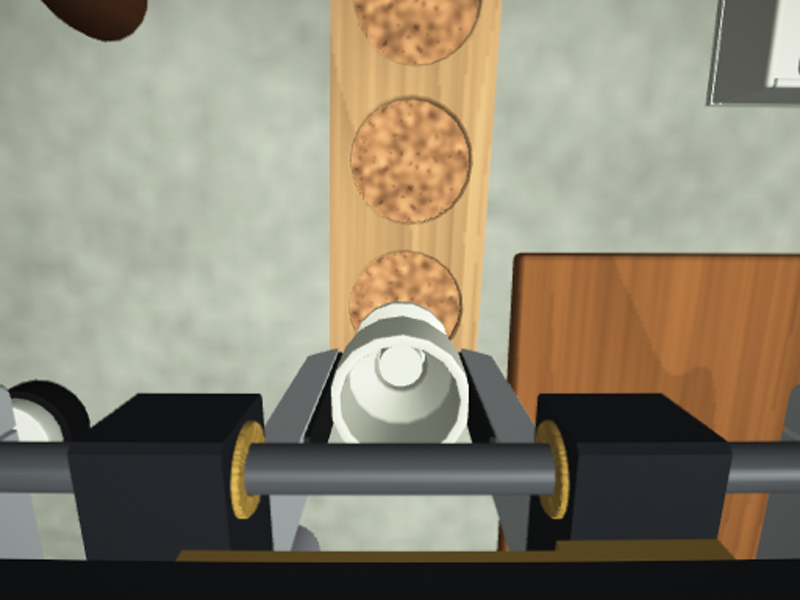

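The cup is held upright and centred at about (400,392). The middle well at (410,160) matches its prediction, and the third well is right under the cup.

```bash
python3 -m pendant '[[[0,0,0],[-0.0005,0.003,0.03],-1],[[0,0,0],[-0.0005,0.003,0.06],-1],[[0,0,0],[-0.0005,0.003,0.08],-1],[[0,0,0],[-0.0005,0.003,0.09],-1],[[0,0,0],[-0.0005,0.003,0.0915],-1],[[0,0,0],[-0.0005,0.003,0.0915],-1],[[0,0,0],[-0.0005,0.003,0.0915],-1],[[0,0,0],[-0.0005,0.003,0.0915],0.5],[[0,0,0],[-0.0005,0.003,0.0915],0.5],[[0,0,0],[-0.0005,0.003,0.0915],0.5],[[0,0,0],[-0.0005,0.003,0.0915],0.5],[[0,0,0],[-0.0005,0.003,0.07],0.5],[[0,0,0],[-0.0005,0.003,0.04],0.5],[[0,0,0],[-0.0005,0.003,0.0],0.5],[[0,0,0],[-0.0005,0.003,-0.05],0.5],[[0,0,0],[-0.0005,0.003,-0.05],0.5]]'
python3 - <<'E'
from h import *
print(delta((394,189,160)))
E
```

```text
time_s: 6.55
eef_pos: [625.4, -247.2, 200.7]
eef_rot: [179.3, 0.4, 90.0]
ft_force: [0.9, 0.1, 1.1]
width: 70.3
grip_force: 0.0
[ 0.4365 -0.2317  0.0353]
```

```bash
python3 -m pendant '[[[0,0,0],[0.434,-0.226,0.032],0.5],[[0,0,0],[0.434,-0.226,0.032],0.5],[[0,0,0],[0.434,-0.226,0.032],0.5],[[0,0,0],[0.434,-0.226,0.032],0.5],[[0,0,0],[0.434,-0.226,0.032],0.5],[[0,0,0],[0.434,-0.226,0.032],0.5],[[0,0,0],[0.434,-0.226,0.032],0.5],[[0,0,0],[0.434,-0.226,0.032],0.5],[[0,0,0],[0.434,-0.226,0.032],0.5],[[0,0,0],[0.434,-0.226,0.032],0.5],[[0,0,0],[0.434,-0.226,0.032],0.5],[[0,0,0],[0.434,-0.226,0.032],0.5],[[0,0,0],[0.434,-0.226,0.032],0.5],[[0,0,0],[0.434,-0.226,0.032],0.5],[[0,0,0],[0.434,-0.226,0.032],0.5],[[0,0,0],[0.434,-0.226,0.032],0.5],[[0,0,0],[0.434,-0.226,0.032],0.5]]'
python3 - <<'E'
from h import *
look("w4",[(394,189,64),(342,296,80),(627,225,14),(605,139,14)])
E
```

```text
time_s: 7.97
eef_pos: [396.9, 187.3, 160.5]
eef_rot: [180.0, 0.0, 89.9]
ft_force: [1.1, -0.1, 0.5]
width: 70.6
grip_force: 0.0
tcp [396.9 187.3 160.5] [1.7997e+02 2.0000e-02 8.9880e+01] exp px(800) [[395.0, 315.0], [287.0, 111.0], [745.0, 244.0], [695.0, 367.0]]
```

View pics/w4b.png

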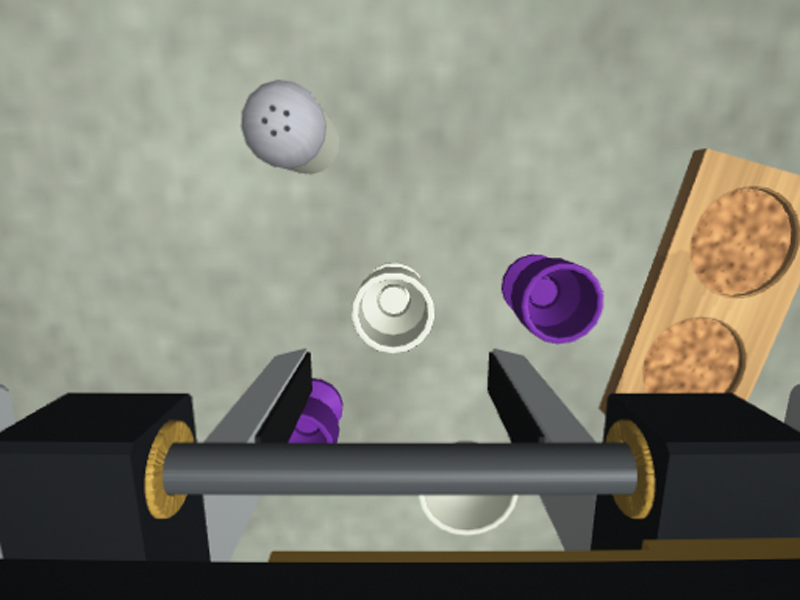

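The cup rim is centred at (393,313), the salt holes are around (276,120), and the short-tray wells at (744,242) and (694,~368) match their predictions.

Run:
```python
from h import *
import pickle
C=pickle.load(open("w4.pkl","rb")); f=.64
P=lambda uv,z: plane(C,np.array(uv)*f,z).round(1).tolist()
print(P([(393,313)],64),P([(744,242),(694,368)],14),"salt",P([(276,120)],81),P([(285,124)],68),env.read_state()["eef_pos"])
```

```text
[[393.1, 190.3]] [[626.3, 226.5], [604.8, 138.2]] salt [[336.4, 291.8]] [[337.8, 291.9]] [396.79592419 187.355248   160.45062735]
```

```bash
python3 -m pendant '[[[0,0,0],[0.0025,-0.0035,0.04],0.5],[[0,0,0],[0.0025,-0.0035,0.08],0.5],[[0,0,0],[0.0025,-0.0035,0.1165],0.5],[[0,0,0],[0.0025,-0.0035,0.1165],0.5],[[0,0,0],[0.0025,-0.0035,0.1165],0.5],[[0,0,0],[0.0025,-0.0035,0.1165],0.5],[[0,0,0],[0.0025,-0.0035,0.1165],-1],[[0,0,0],[0.0025,-0.0035,0.1165],-1],[[0,0,0],[0.0025,-0.0035,0.1165],-1],[[0,0,0],[0.0025,-0.0035,0.1165],-1],[[0,0,0],[0.0025,-0.0035,0.1165],-1],[[0,0,0],[0.0025,-0.0035,0.1165],-1],[[0,0,0],[0.0025,-0.0035,0.1165],-1]]'
python3 -m pendant '[[[0,0,0],[0,0,-0.04],-1],[[0,0,0],[0,0,-0.08],-1],[[0,0,0],[0,0,-0.1],-1],[[0,0,0],[-0.0515,0.212,-0.1],-1],[[0,0,0],[-0.0515,0.212,-0.1],-1],[[0,0,0],[-0.0515,0.212,-0.1],-1],[[0,0,0],[-0.0515,0.212,-0.1],-1],[[0,0,0],[-0.0515,0.212,-0.1],-1],[[0,0,0],[-0.0515,0.212,-0.1],-1],[[0,0,0],[-0.0515,0.212,-0.1],-1],[[0,0,0],[-0.0515,0.212,-0.1],-1],[[0,0,0],[-0.0515,0.212,-0.1],-1],[[0,0,0],[-0.0515,0.212,-0.1],-1],[[0,0,0],[-0.0515,0.212,-0.1],-1]]'
python3 - <<'E'
from h import *
s=env.read_state(); p=s["eef_pos"]
look("w5",[(p[0],p[1],p[2]+20-8),(605,138.5,14),(626.5,225.5,14)])
E
```

```text
time_s: 9.1
eef_pos: [393.2, 191.2, 45.0]
eef_rot: [179.9, -0.0, 90.0]
ft_force: [-0.7, -1.2, 6.3]
width: 45.3
grip_force: 30.0
time_s: 10.27
eef_pos: [602.8, 140.1, 144.4]
eef_rot: [-180.0, -0.0, 90.1]
ft_force: [-0.5, 0.7, 0.4]
width: 45.7
grip_force: 30.0
tcp [602.8 140.1 144.4] [-179.97   -0.     90.06] exp px(800) [[400.0, 392.0], [403.0, 308.0], [439.0, 167.0]]
```

View pics/w5b.png

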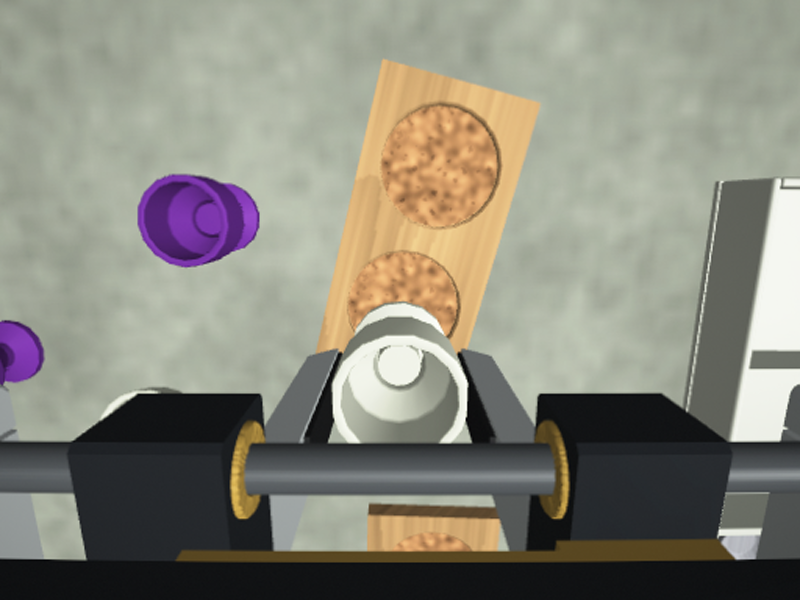

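The cup is held upright over the near short-tray well, and the far well at (441,166) is where predicted.

```bash
python3 -m pendant '[[[0,0,0],[-0.0015,0.0025,0.03],-1],[[0,0,0],[-0.0015,0.0025,0.06],-1],[[0,0,0],[-0.0015,0.0025,0.08],-1],[[0,0,0],[-0.0015,0.0025,0.09],-1],[[0,0,0],[-0.0015,0.0025,0.0915],-1],[[0,0,0],[-0.0015,0.0025,0.0915],-1],[[0,0,0],[-0.0015,0.0025,0.0915],-1],[[0,0,0],[-0.0015,0.0025,0.0915],0.5],[[0,0,0],[-0.0015,0.0025,0.0915],0.5],[[0,0,0],[-0.0015,0.0025,0.0915],0.5],[[0,0,0],[-0.0015,0.0025,0.0915],0.5],[[0,0,0],[-0.0015,0.0025,0.07],0.5],[[0,0,0],[-0.0015,0.0025,0.04],0.5],[[0,0,0],[-0.0015,0.0025,0.0],0.5],[[0,0,0],[-0.0015,0.0025,-0.02],0.5],[[0,0,0],[-0.0015,0.0025,-0.02],0.5],[[0,0,0],[-0.0015,0.0025,-0.02],0.5]]'
python3 -m pendant '[[[0,0,0],[0.154,-0.267,0],0.5],[[0,0,0],[0.154,-0.267,0],0.5],[[0,0,0],[0.154,-0.267,0],0.5],[[0,0,0],[0.154,-0.267,0],0.5],[[0,0,0],[0.154,-0.267,0],0.5],[[0,0,0],[0.154,-0.267,0],0.5],[[0,0,0],[0.154,-0.267,0],0.5],[[0,0,0],[0.154,-0.267,0],0.5],[[0,0,0],[0.154,-0.267,0],0.5],[[0,0,0],[0.154,-0.267,0],0.5],[[0,0,0],[0.154,-0.267,0],0.5],[[0,0,0],[0.154,-0.267,0],0.5],[[0,0,0],[0.154,-0.267,0],0.5]]'
python3 - <<'E'
from h import *
look("w6",[(338,292.5,81),(338,292.5,70)])
print(env.read_state()["eef_pos"])
E
```

```text
time_s: 11.73
eef_pos: [607.7, 138.0, 165.5]
eef_rot: [179.8, -0.0, 90.0]
ft_force: [0.6, 0.1, -1.1]
width: 70.4
grip_force: 0.0
time_s: 12.82
eef_pos: [341.1, 291.3, 163.5]
eef_rot: [-180.0, 0.0, 89.9]
ft_force: [0.6, 0.2, 0.8]
width: 70.8
grip_force: 0.0
tcp [341.1 291.3 163.5] [-1.7999e+02  4.0000e-02  8.9900e+01] exp px(800) [[394.0, 322.0], [394.0, 317.0]]
[340.9658357  291.36197854 163.59397815]
```

View pics/w6b.png

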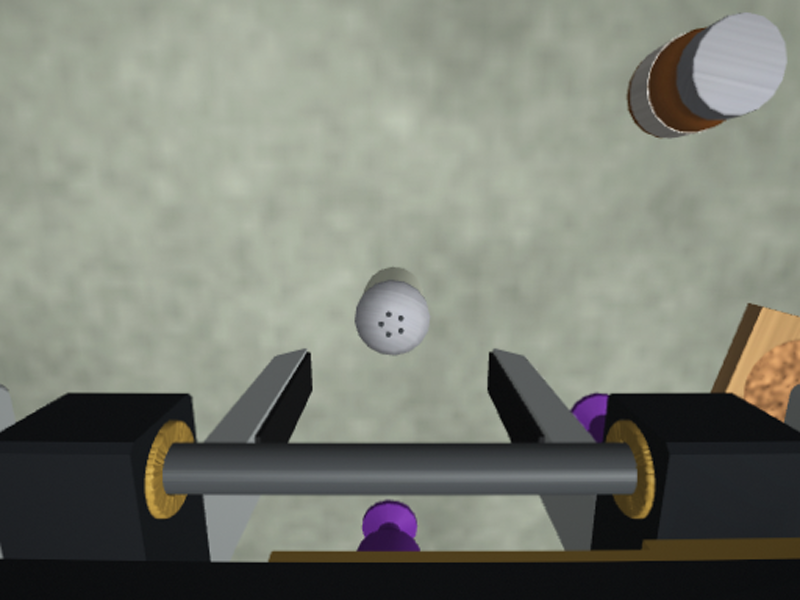

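Salt holes are centred at (391,323), about where expected. The jam lid is at (740,65).

```bash
python3 -m pendant '[[[0,0,0],[0.0005,-0.004,0.04],0.5],[[0,0,0],[0.0005,-0.004,0.08],0.5],[[0,0,0],[0.0005,-0.004,0.1165],0.5],[[0,0,0],[0.0005,-0.004,0.1165],0.5],[[0,0,0],[0.0005,-0.004,0.1165],0.5],[[0,0,0],[0.0005,-0.004,0.1165],0.5],[[0,0,0],[0.0005,-0.004,0.1165],-1],[[0,0,0],[0.0005,-0.004,0.1165],-1],[[0,0,0],[0.0005,-0.004,0.1165],-1],[[0,0,0],[0.0005,-0.004,0.1165],-1],[[0,0,0],[0.0005,-0.004,0.1165],-1],[[0,0,0],[0.0005,-0.004,0.1165],-1],[[0,0,0],[0.0005,-0.004,0.1165],-1]]'
python3 -m pendant '[[[0,0,0],[0,0,-0.04],-1],[[0,0,0],[0,0,-0.08],-1],[[0,0,0],[0,0,-0.1],-1],[[0,0,0],[-0.0665,0.2895,-0.1],-1],[[0,0,0],[-0.0665,0.2895,-0.1],-1],[[0,0,0],[-0.0665,0.2895,-0.1],-1],[[0,0,0],[-0.0665,0.2895,-0.1],-1],[[0,0,0],[-0.0665,0.2895,-0.1],-1],[[0,0,0],[-0.0665,0.2895,-0.1],-1],[[0,0,0],[-0.0665,0.2895,-0.1],-1],[[0,0,0],[-0.0665,0.2895,-0.1],-1],[[0,0,0],[-0.0665,0.2895,-0.1],-1],[[0,0,0],[-0.0665,0.2895,-0.1],-1],[[0,0,0],[-0.0665,0.2895,-0.1],-1],[[0,0,0],[-0.0665,0.2895,-0.1],-1],[[0,0,0],[-0.0665,0.2895,-0.1],-1]]'
python3 - <<'E'
from h import *
import pickle
C=pickle.load(open("w6.pkl","rb")); print("jam",plane(C,np.array([(740,65)])*.64,70))
s=env.read_state(); p=s["eef_pos"]
look("w7",[(p[0],p[1],p[2]+34),(626.5,225.5,14),(605,138.5,72)])
E
```

```text
time_s: 13.95
eef_pos: [336.6, 292.8, 48.2]
eef_rot: [179.9, -0.0, 90.0]
ft_force: [0.2, -0.7, 6.8]
width: 42.0
grip_force: 30.0
time_s: 15.28
eef_pos: [623.9, 226.6, 147.9]
eef_rot: [-180.0, -0.0, 90.1]
ft_force: [0.6, -0.2, -0.3]
width: 41.8
grip_force: 30.0
jam [[515.57711956 425.05629912]]
tcp [623.9 226.6 147.9] [-179.98   -0.     90.08] exp px(800) [[400.0, 419.0], [404.0, 306.0], [367.0, 475.0]]
```

View pics/w7b.png

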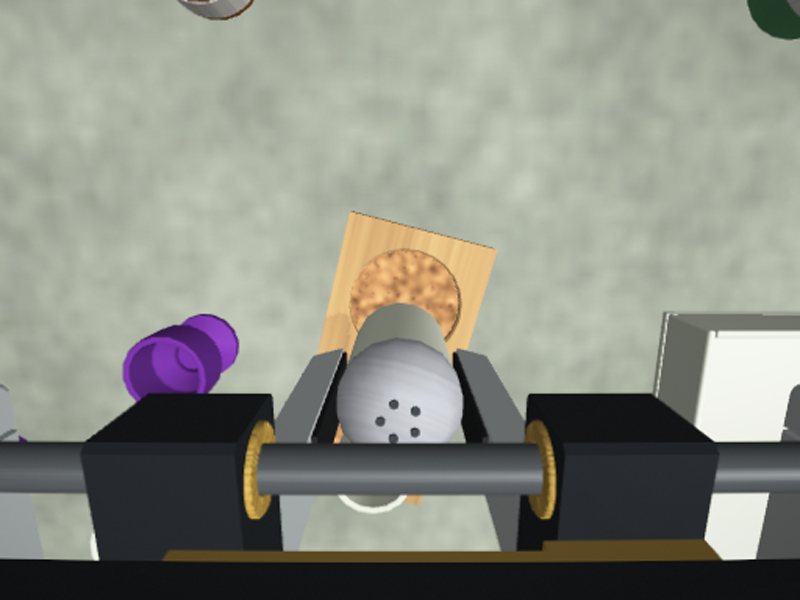

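Salt is held upright over the far well at (405,306), and the placed cup is visible behind it.

```bash
python3 -m pendant '[[[0,0,0],[-0.001,0.0025,0.03],-1],[[0,0,0],[-0.001,0.0025,0.06],-1],[[0,0,0],[-0.001,0.0025,0.08],-1],[[0,0,0],[-0.001,0.0025,0.09],-1],[[0,0,0],[-0.001,0.0025,0.0915],-1],[[0,0,0],[-0.001,0.0025,0.0915],-1],[[0,0,0],[-0.001,0.0025,0.0915],-1],[[0,0,0],[-0.001,0.0025,0.0915],0.4],[[0,0,0],[-0.001,0.0025,0.0915],0.4],[[0,0,0],[-0.001,0.0025,0.0915],0.4],[[0,0,0],[-0.001,0.0025,0.0915],0.4],[[0,0,0],[-0.001,0.0025,0.07],0.4],[[0,0,0],[-0.001,0.0025,0.04],0.4],[[0,0,0],[-0.001,0.0025,0.0],0.4],[[0,0,0],[-0.001,0.0025,-0.02],0.4],[[0,0,0],[-0.001,0.0025,-0.02],0.4],[[0,0,0],[-0.001,0.0025,-0.02],0.4]]'
python3 -m pendant '[[[0,0,0],[0.1995,-0.1115,0],0.7],[[0,0,0],[0.1995,-0.1115,0],0.7],[[0,0,0],[0.1995,-0.1115,0],0.7],[[0,0,0],[0.1995,-0.1115,0],0.7],[[0,0,0],[0.1995,-0.1115,0],0.7],[[0,0,0],[0.1995,-0.1115,0],0.7],[[0,0,0],[0.1995,-0.1115,0],0.7],[[0,0,0],[0.1995,-0.1115,0],0.7],[[0,0,0],[0.1995,-0.1115,0],0.7],[[0,0,0],[0.1995,-0.1115,0],0.7],[[0,0,0],[0.1995,-0.1115,0],0.7],[[0,0,0],[0.1995,-0.1115,0],0.7]]'
python3 - <<'E'
from h import *
look("w8",[(515,425,70)])
print(env.read_state()["eef_pos"])
E
```

```text
time_s: 16.75
eef_pos: [628.8, 225.1, 169.2]
eef_rot: [179.8, -0.0, 90.0]
ft_force: [0.7, -1.0, -0.0]
width: 66.0
grip_force: 0.0
time_s: 17.75
eef_pos: [517.3, 423.1, 167.3]
eef_rot: [-180.0, 0.0, 89.9]
ft_force: [-0.1, -0.0, -0.6]
width: 79.7
grip_force: 0.0
tcp [517.3 423.1 167.3] [-1.800e+02  3.000e-02  8.989e+01] exp px(800) [[396.0, 314.0]]
[517.15395228 423.33977156 167.40643509]
```

View pics/w8b.png

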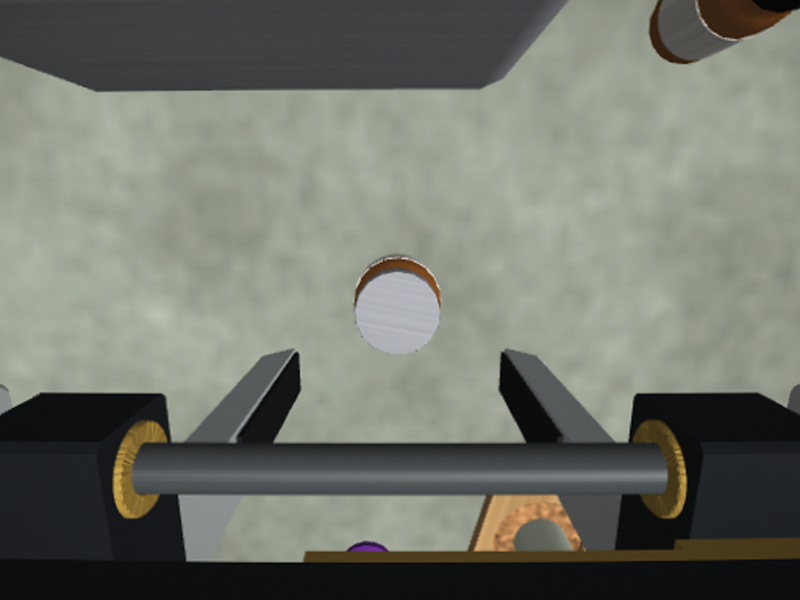

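The jam lid is centred at (397,312), and the toaster is clear of the gripper.

```bash
python3 -m pendant '[[[0,0,0],[0.0025,-0.0015,0.04],0.7],[[0,0,0],[0.0025,-0.0015,0.08],0.7],[[0,0,0],[0.0025,-0.0015,0.12],0.7],[[0,0,0],[0.0025,-0.0015,0.133],0.7],[[0,0,0],[0.0025,-0.0015,0.133],0.7],[[0,0,0],[0.0025,-0.0015,0.133],0.7],[[0,0,0],[0.0025,-0.0015,0.133],-1],[[0,0,0],[0.0025,-0.0015,0.133],-1],[[0,0,0],[0.0025,-0.0015,0.133],-1],[[0,0,0],[0.0025,-0.0015,0.133],-1],[[0,0,0],[0.0025,-0.0015,0.133],-1],[[0,0,0],[0.0025,-0.0015,0.133],-1],[[0,0,0],[0.0025,-0.0015,0.133],-1]]'
python3 -m pendant '[[[0,0,0],[0,0,-0.04],-1],[[0,0,0],[0,0,-0.08],-1],[[0,0,0],[0,0,-0.11],-1],[[0,0,0],[-0.291,0.053,-0.11],-1],[[0,0,0],[-0.291,0.053,-0.11],-1],[[0,0,0],[-0.291,0.053,-0.11],-1],[[0,0,0],[-0.291,0.053,-0.11],-1],[[0,0,0],[-0.291,0.053,-0.11],-1],[[0,0,0],[-0.291,0.053,-0.11],-1],[[0,0,0],[-0.291,0.053,-0.11],-1],[[0,0,0],[-0.291,0.053,-0.11],-1]]'
python3 -m pendant '[[[0,0,0],[-0.29,0.054,0],-1],[[0,0,0],[-0.29,0.054,0],-1],[[0,0,0],[-0.29,0.054,0],-1],[[0,0,0],[-0.29,0.054,0],-1],[[0,0,0],[-0.29,0.054,0],-1],[[0,0,0],[-0.29,0.054,0],-1],[[0,0,0],[-0.29,0.054,0],-1],[[0,0,0],[-0.29,0.054,0],-1],[[0,0,0],[-0.29,0.054,0],-1],[[0,0,0],[-0.29,0.054,0],-1],[[0,0,0],[-0.29,0.054,0],-1],[[0,0,0],[-0.29,0.054,0],-1],[[0,0,0],[-0.29,0.054,0],-1]]'
python3 - <<'E'
from h import *
s=env.read_state(); p=s["eef_pos"]
look("w9",[(p[0],p[1],p[2]+36),(622.5,-155,14),(625,-65,14)])
E
```

```text
time_s: 18.88
eef_pos: [515.7, 427.4, 35.9]
eef_rot: [179.9, -0.1, 90.0]
ft_force: [-0.1, -0.9, 6.5]
width: 54.8
grip_force: 30.0
time_s: 19.8
eef_pos: [568.4, 128.7, 143.6]
eef_rot: [-179.9, 0.3, 89.7]
ft_force: [-1.4, -0.1, -3.6]
width: 55.0
grip_force: 30.0
time_s: 20.88
eef_pos: [621.7, -152.4, 144.5]
eef_rot: [-180.0, -0.0, 90.1]
ft_force: [0.2, -0.6, -2.9]
width: 54.9
grip_force: 30.0
tcp [ 621.7 -152.4  144.5] [-1.7998e+02 -2.0000e-02  9.0110e+01] exp px(800) [[400.0, 422.0], [401.0, 310.0], [405.0, 164.0]]
```

View pics/w9b.png

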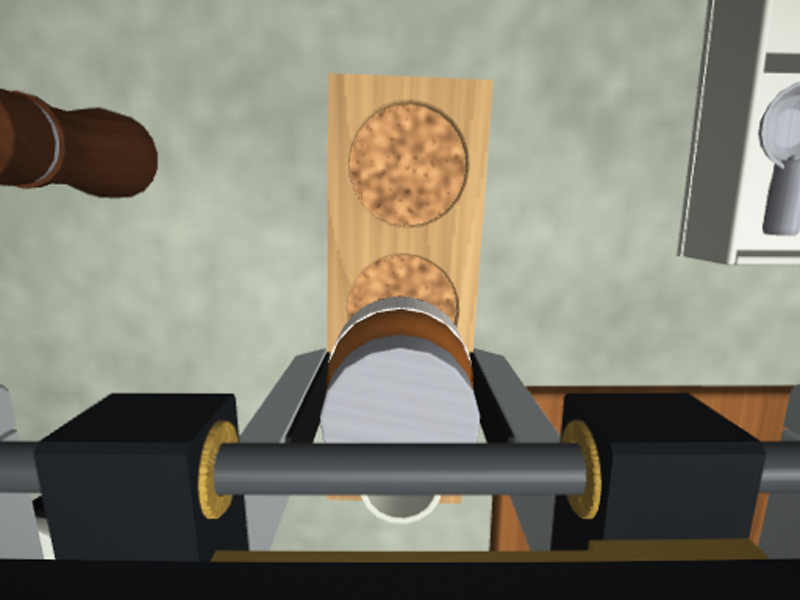

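The jam jar is upright over the middle well (403,~310), the first well is at (408,164), and the cup is standing in the third.

```bash
python3 -m pendant '[[[0,0,0],[-0.0025,0.002,0.03],-1],[[0,0,0],[-0.0025,0.002,0.06],-1],[[0,0,0],[-0.0025,0.002,0.09],-1],[[0,0,0],[-0.0025,0.002,0.1],-1],[[0,0,0],[-0.0025,0.002,0.1015],-1],[[0,0,0],[-0.0025,0.002,0.1015],-1],[[0,0,0],[-0.0025,0.002,0.1015],-1],[[0,0,0],[-0.0025,0.002,0.1015],0.6],[[0,0,0],[-0.0025,0.002,0.1015],0.6],[[0,0,0],[-0.0025,0.002,0.1015],0.6],[[0,0,0],[-0.0025,0.002,0.1015],0.6],[[0,0,0],[-0.0025,0.002,0.08],0.6],[[0,0,0],[-0.0025,0.002,0.05],0.6],[[0,0,0],[-0.0025,0.002,0.01],0.6],[[0,0,0],[-0.0025,0.002,-0.03],0.6],[[0,0,0],[-0.0025,0.002,-0.075],0.6],[[0,0,0],[-0.0025,0.002,-0.075],0.6],[[0,0,0],[-0.0025,0.002,-0.075],0.6]]'
python3 -m pendant '[[[0,0,0],[0.0965,-0.181,0],0.5],[[0,0,0],[0.0965,-0.181,0],0.5],[[0,0,0],[0.0965,-0.181,0],0.5],[[0,0,0],[0.0965,-0.181,0],0.5],[[0,0,0],[0.0965,-0.181,0],0.5],[[0,0,0],[0.0965,-0.181,0],0.5],[[0,0,0],[0.0965,-0.181,0],0.5],[[0,0,0],[0.0965,-0.181,0],0.5],[[0,0,0],[0.0965,-0.181,0],0.5],[[0,0,0],[0.0965,-0.181,0],0.5],[[0,0,0],[0.0965,-0.181,0],0.5]]'
python3 - <<'E'
from h import *
C,im=look("w10",[(442.5,-58.5,121)])
g=cv2.cvtColor(im,cv2.COLOR_BGR2HSV); m=((g[:,:,1]<60)&(g[:,:,2]>150)).astype(np.uint8); 
n,l,st,c=cv2.connectedComponentsWithStats(m)
for i in range(1,n):
    if 20<st[i,4]<2000 and abs(c[i,0]-256)<60 and c[i,1]<270: print(c[i]*1.5625,st[i,4],plane(C,c[i],121))
print(env.read_state()["eef_pos"])
E
```

```text
time_s: 22.43
eef_pos: [625.8, -157.3, 223.8]
eef_rot: [179.5, 0.2, 90.0]
ft_force: [0.5, 0.9, -0.9]
width: 75.2
grip_force: 0.0
time_s: 23.35
eef_pos: [443.9, -60.7, 219.0]
eef_rot: [-180.0, -0.0, 90.0]
ft_force: [-0.0, 0.2, -0.6]
width: 70.5
grip_force: 0.0
tcp [443.9 -60.7 219. ] [-179.97   -0.     89.97] exp px(800) [[397.0, 314.0]]
[396.85837766 313.61369681] 94 [[442.27288549 -58.35597808]]
[443.74699248 -60.5786473  219.03607886]
```

View pics/w10b.png

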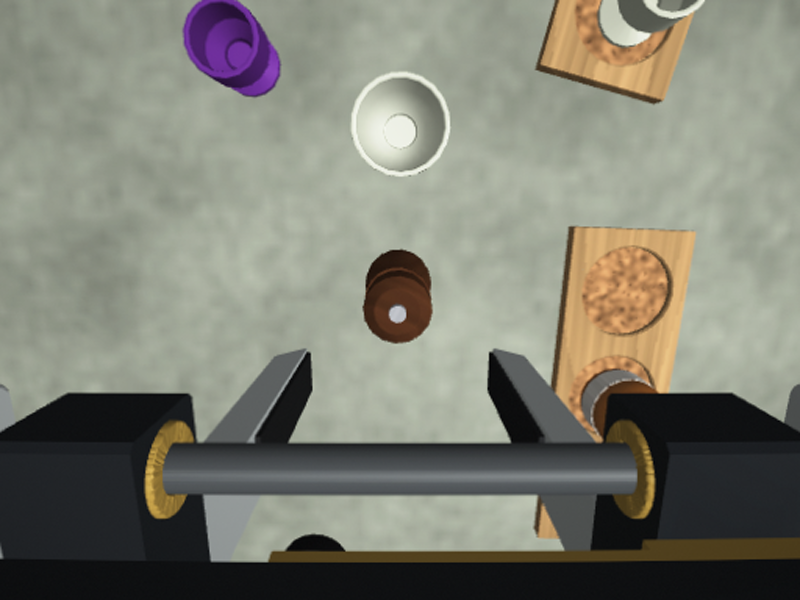

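The pepper button is at (397,314), so the mill is at (442.3,-58.4). The L1 well is free at (626,290).

```bash
python3 -m pendant '[[[0,0,0],[0.002,-0.0015,0.04],0.5],[[0,0,0],[0.002,-0.0015,0.08],0.5],[[0,0,0],[0.002,-0.0015,0.12],0.5],[[0,0,0],[0.002,-0.0015,0.126],0.5],[[0,0,0],[0.002,-0.0015,0.126],0.5],[[0,0,0],[0.002,-0.0015,0.126],0.5],[[0,0,0],[0.002,-0.0015,0.126],-1],[[0,0,0],[0.002,-0.0015,0.126],-1],[[0,0,0],[0.002,-0.0015,0.126],-1],[[0,0,0],[0.002,-0.0015,0.126],-1],[[0,0,0],[0.002,-0.0015,0.126],-1],[[0,0,0],[0.002,-0.0015,0.126],-1],[[0,0,0],[0.002,-0.0015,0.126],-1]]'
python3 -m pendant '[[[0,0,0],[0,0,-0.04],-1],[[0,0,0],[0,0,-0.08],-1],[[0,0,0],[-0.0065,0.184,-0.08],-1],[[0,0,0],[-0.0065,0.184,-0.08],-1],[[0,0,0],[-0.0065,0.184,-0.08],-1],[[0,0,0],[-0.0065,0.184,-0.08],-1],[[0,0,0],[-0.0065,0.184,-0.08],-1],[[0,0,0],[-0.0065,0.184,-0.08],-1],[[0,0,0],[-0.0065,0.184,-0.08],-1],[[0,0,0],[-0.0065,0.184,-0.08],-1],[[0,0,0],[-0.0065,0.184,-0.08],-1],[[0,0,0],[-0.0065,0.184,-0.08],-1]]'
python3 - <<'E'
from h import *
s=env.read_state(); p=s["eef_pos"]
look("w11",[(p[0],p[1],p[2]+28),(626.5,-65,14)])
E
```

```text
time_s: 24.48
eef_pos: [442.2, -58.3, 94.3]
eef_rot: [179.9, 0.0, 90.0]
ft_force: [-0.1, 0.5, 5.3]
width: 41.0
grip_force: 30.0
time_s: 25.48
eef_pos: [624.0, -64.5, 173.6]
eef_rot: [-180.0, 0.0, 90.0]
ft_force: [-0.2, 0.2, -2.2]
width: 41.5
grip_force: 30.0
tcp [624.  -64.5 173.6] [-179.95    0.     89.99] exp px(800) [[400.0, 411.0], [403.0, 297.0]]
```

View pics/w11b.png

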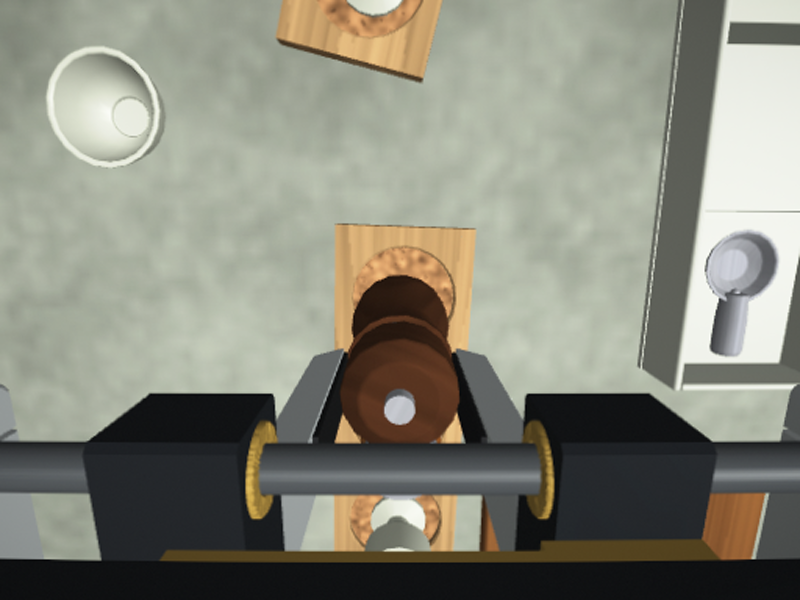

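The pepper mill is held upright over the free well (403,297).

```bash
python3 -m pendant '[[[0,0,0],[-0.0005,0.0025,0.03],-1],[[0,0,0],[-0.0005,0.0025,0.06],-1],[[0,0,0],[-0.0005,0.0025,0.07],-1],[[0,0,0],[-0.0005,0.0025,0.0715],-1],[[0,0,0],[-0.0005,0.0025,0.0715],-1],[[0,0,0],[-0.0005,0.0025,0.0715],-1],[[0,0,0],[-0.0005,0.0025,0.0715],0.4],[[0,0,0],[-0.0005,0.0025,0.0715],0.4],[[0,0,0],[-0.0005,0.0025,0.0715],0.4],[[0,0,0],[-0.0005,0.0025,0.0715],0.4],[[0,0,0],[-0.0005,0.0025,0.05],0.4],[[0,0,0],[-0.0005,0.0025,0.02],0.4],[[0,0,0],[-0.0005,0.0025,-0.02],0.4],[[0,0,0],[-0.0005,0.0025,-0.06],0.4],[[0,0,0],[-0.0005,0.0025,-0.1],0.4],[[0,0,0],[-0.0005,0.0025,-0.12],0.4],[[0,0,0],[-0.0005,0.0025,-0.12],0.4]]'
python3 -m pendant '[[[0,0,0],[0,-0.25,-0.1],0.4],[[0,0,0],[0,-0.25,-0.1],0.4],[[0,0,0],[0,-0.25,-0.1],0.4],[[0,0,0],[0,-0.25,-0.1],0.4],[[0,0,0],[0,-0.25,-0.1],0.4],[[0,0,0],[0,-0.25,-0.1],0.4],[[0,0,0],[0,-0.25,-0.1],0.4],[[0,0,0],[0,-0.25,-0.1],0.4],[[0,0,0],[0,-0.25,-0.1],0.4],[[0,0,0],[0,-0.25,-0.1],0.4],[[0,0,0],[0,-0.25,-0.1],0.4]]'
python3 - <<'E'
from h import *
a=vision.get_image("scene")[120:300,100:400,::-1]; b=vision.get_image("side")[100:280,100:400,::-1]
cv2.imwrite("pics/fin.png",cv2.resize(np.vstack([a,b]),(500,600),interpolation=cv2.INTER_CUBIC))
E
```

```text
time_s: 26.95
eef_pos: [630.5, -65.6, 300.3]
eef_rot: [179.3, 0.2, 90.0]
ft_force: [0.9, -0.5, 0.5]
width: 65.4
grip_force: 0.0
time_s: 27.87
eef_pos: [378.8, -65.1, 392.0]
eef_rot: [-179.9, -0.1, 90.0]
ft_force: [-0.3, -1.1, -0.7]
width: 65.9
grip_force: 0.0
```

View pics/fin.png

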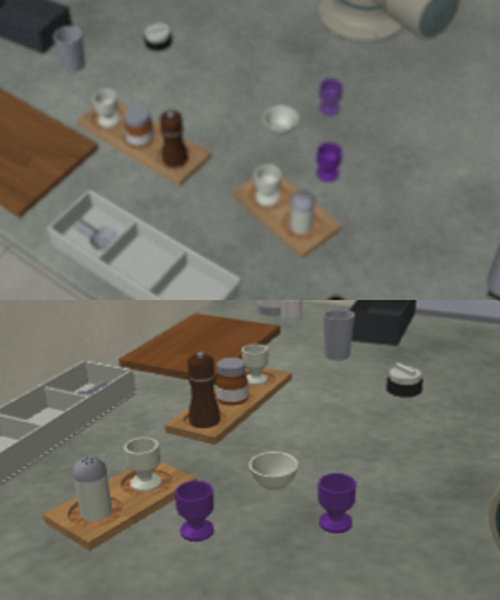

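The final view shows all five upright on their trays, with the bystanders and purple cups where they were. I'll run one numeric check of how deep the two tightest fits sit, using the side camera and the starting picture as reference.

Run:
```python
from h import *
S=cam("side"); now=vision.get_image("side")[:,:,::-1].copy(); old=cv2.imread("pics/side0.png")
t=np.linspace(0,2*np.pi,60)
def ring(x,y,z,r): return proj(S,np.c_[x+r*np.cos(t),y+r*np.sin(t),np.full(60,z)])
def blob(im,x,y,lo,hi,zc):
    h=cv2.cvtColor(im,cv2.COLOR_BGR2HSV); m=cv2.inRange(h,lo,hi)
    u,v=proj(S,[(x,y,zc)])[0].astype(int); W=np.zeros_like(m); W[v-45:v+45,u-25:u+25]=1
    n,l,st,c=cv2.connectedComponentsWithStats(m*W); i=1+np.argmax(st[1:,4]); return st[i],c[i].round(1)
for nm,lo,hi,zb,zt,r0,r1,zc,old_xy,new_xy in [("pepper",(0,60,10),(25,255,110),0,110,26,21,60,(442.3,-58.4),(626.5,-65)),("jam amber",(5,150,60),(20,255,200),18,55,28,28,35,(515.7,426),(623.7,-155))]:
    for im,(x,y),ds in((old,old_xy,[0]),(now,new_xy,[8,14])):
        s,c=blob(im,x,y,lo,hi,zc)
        print(nm,"seen top",s[1],"bottom",s[1]+s[3],"ucx",s[0]+s[2]/2,"|",[("z",d,"top",ring(x,y,zt+d,r1)[:,1].min().round(1),"bot",ring(x,y,zb+d,r0)[:,1].max().round(1),"u",proj(S,[(x,y,zc+d)])[0][0].round(1)) for d in ds])
```

```text
pepper seen top 148 bottom 195 ucx 283.5 | [('z', 0, 'top', np.float64(147.6), 'bot', np.float64(194.7), 'u', np.float64(283.9))]
pepper seen top 110 bottom 177 ucx 222.0 | [('z', 8, 'top', np.float64(132.9), 'bot', np.float64(177.1), 'u', np.float64(222.0)), ('z', 14, 'top', np.float64(130.8), 'bot', np.float64(175.1), 'u', np.float64(221.9))]
jam amber seen top 288 bottom 306 ucx 134.5 | [('z', 0, 'top', np.float64(272.6), 'bot', np.float64(312.4), 'u', np.float64(135.6))]
jam amber seen top 109 bottom 153 ucx 238.0 | [('z', 8, 'top', np.float64(138.9), 'bot', np.float64(158.5), 'u', np.float64(238.8)), ('z', 14, 'top', np.float64(137.0), 'bot', np.float64(156.6), 'u', np.float64(238.8))]
```

```bash
python3 -c "
from cell import env; print(env.close_job())"
```

```text
the job is handed in; nothing more can be done
None
```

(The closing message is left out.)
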